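# Match two stacks of polishing weights on a bench balance

## Task

Both brass ring weights have been left on one of the two polishing-weight carriers that stand on the pans of the green bench balance. Lift the upper ring off and thread it down the pin of the other carrier by feel until it is fully home, so that each carrier bears one ring; then slide the brass poise along the bar in front until the beam settles level, so that the small difference left between the carriers can be read off the bar. The balance is delicate: touch it gently, never lean on it or let a ring fall onto it, and leave the clear lens blank on the bench where it lies.

Things in the scene. Friction and masses are not known exactly. Their poses are not given: they have to be found in the camera images.
- balance: green two-pan bench balance, screwed down; base 165 x 360 x 28 mm. Origin: under the base, below the beam's knife edge; x points away from the robot, y to the left pan, z up. Pan a is at y = +130 mm, pan b at y = -130 mm, both at x = 0. Between them a white scale plate 78 mm wide reaches z = 142 mm at x = 12 mm, with a red needle before it
- centre_a (a point): centre of the floor of pan a (left, +y): a round dish 106 mm wide with a rolled rim 3 mm high, which rises and sinks without tilting. Floor at z = 85 mm when level, 11 mm higher or lower at its stops. With one ring lifted off, the pan of the empty carrier floats up; pressed with about 0.5 to 2.5 N it gives way until it meets its lower stop
- centre_b (a point): centre of the floor of pan b (right, -y), like pan a. On each pan stands a loose carrier, 0.5 kg (up to 5 % apart): iron foot 72 mm wide, 18 mm high; shoulder 33 mm wide, 8 mm high; flat-ended pin 12 mm wide, its end 64 mm above the pan floor. It stands up to 6 mm off the pan's centre in x and y; where is not measured: find the empty pin by feel. It slides at about 3 N
- ring_1: brass ring weight, the lower one at the start: outside 46 mm, hole 13.5 mm (1.5 mm wider than the pin), 13 mm high, 0.15 kg. Origin at the centre of its underside, z up. Home on a carrier's shoulder its origin is 26 mm above the pan floor; as second ring 39 mm; resting on a pin's end 64 mm
- ring_2: brass ring weight of the same sizes, on top of ring_1 at the start: the one to move. Held on the pin's end a few mm too low, it sinks the pan and is pressed lightly by it; when its hole comes over the pin the pan pops up and the pin resists sideways motion. Pressed sideways it rubs on the pin and drags the pan
- bar_middle (a point): middle of the graduated bar in front of the balance (x = -88 mm, z = 50 mm in the balance's frame), fixed to the base. The bar runs along the balance's y, 8 mm wide, top 6 mm above this point when level, brackets at y = +-112 mm; it tilts with the beam about the balance's x axis
- poise_top (a point): centre of the top of the brass poise, 45 mm above the bar's centre line: a block 24 mm along the bar, 22 mm deep, from 9 mm below to 37 mm above that line, with a knob 19 mm wide and 8 mm high on it. Fingers set astride it along the bar must stay above the bar; a finger left in touch spoils the tilt
- beam (a joint): tilt of the beam, rad: 0 level, positive when the left pan (a) is up and the right one down, stops near -0.085 and +0.085. It swings on a soft spring and settles in about 1 s once nothing touches the balance. Between the stops it falls by about 0.022 rad for each 10 mm that the poise moves to +y. Single readings scatter by 0.008 rad
- poise (a joint): place of the poise along the bar in m: 0 in the middle, positive to +y (left), range -0.060 to 0.060; it starts near the left end, stays where it is left and slides when pushed with a little over 1 N
- lens_1: clear round lens blank, 59 mm across, 8 mm thick, lying loose on the bench left of the balance; origin at the centre of its underside
There are look-alikes about, which are no part of the job. Leave any black or purple look-alike of the ring_2 alone.

How it is judged:
By the outcome, as a careful person would: the job done as asked, in the order asked, and still so for the second after the job is handed in, with the robot touching nothing.
It also fails if it takes over 70 s, if anything falls off the work surface, if the arm or the gripper's body presses on something with over 40 N, if the wrist force passes 120 N, or if a joint passes its speed limit or range.

## Robot

A 7-joint arm with a two-finger parallel gripper is mounted at the origin on a cart in front of the work surface, level with it; the furniture and walls round the work are solid. World frame = base frame: x ahead of the robot, y to its left, z up, the work surface at z = 0. Lengths are in m, angles in rad, forces in N, time in s.
With the tool pointing down it reaches from about 0.4 to 0.85 m from the base axis. Payload 10.4 kg.
Tool frame: the origin (TCP) lies midway between the tips of the shut fingers; the grasp point (between the pads) lies 19 mm behind it; y points along the fingers, x is the direction in which the jaws open and shut, and the axes are right-handed (so a half turn about y gives the same grasp; the last joint's range is limited). The gripper opens to 87 mm and grips with 3 to 60 N. Pads are 19 mm wide; open, the fingers measure 117 mm over their backs; the gripper's body (75 mm by 190 mm) begins 51 mm behind the grasp point.
Start: joints at [-1.143, 0.332, -0.065, 1.46, 0.022, 1.35, -0.088], TCP at [0.272, 0.563, 0.223] pointing down, gripper open.
Joint ranges: [-2.6, 2.6], [-0.5, 2.12], [-1.47, 1.34], [0.16, 2.42], [-1.27, 4.41], [0.06, 2.06], [-2.6, 2.6]. Speed limits (rad/s): [2.22, 2.22, 2.79, 2.79, 3.14, 3.14, 3.14].

## Interface

Orientations are given as a unit quaternion [x, y, z, w].
In Python, from bench import r gives the robot as it stands. The module is installed in compiled form; this text tells all that it offers.
- The arm moves only by the tool arm_command, never from a script. Its argument "deltas" is one flat list of numbers, 6 for each row, row after row: the shift along the tool's x, y, z in m, then the turn, a rotation vector about the tool's x, y, z in degrees. In form: [tx, ty, tz, ax, ay, az, tx, ty, tz, ax, ay, az, ...]. A call has 1 to 8 rows; each row is the pose to reach, as a shift and turn from the pose commanded when the call began, along the tool's axes at that moment; what a row does not reach only later rows make up. A row lasts 1/8 s, in which the tool goes at most 62.5 mm and 10.7 degrees, less where a joint would pass 70% of its speed; a pose out of reach is approached as far as the arm can. A call with a gripper value outside its range is refused whole. "hand" is the opening, from 0 (shut) to 1 (fully open), set as the call begins (left out, the last holds). The fingers move at their own pace and stop on an object; "grip_force" is the grip in N (left out, the last holds). Time passes only in rows, so rows that repeat a pose let the fingers close. It gives the time, the measured TCP pose, the force and the opening at its end, in the units of the state.
- r.read_state(): the state, without advancing time (a new reading comes with each control period).
- r.camera(name): name is "side" or "top"; returns a dict with "image" (420x560x3 uint8, red, green, blue), "intrinsics" (3x3 intrinsics, pixels), "world_from_camera" (4x4, takes a point from camera to world coordinates). Camera axes: x right, y down, z forward; pixel columns grow to the right and rows downward; lengths in m; the calibration is good to about 2 mm. A picture is of the moment at which its call begins. There is no depth.
- r.close_job(): hands the job in, once; it reports no verdict.
Trained networks look in a picture, given as the dict that the camera call returned (one of the last four; its "shot" number tells which), for a name from the list of things; names that differ only in an ending like _2 or _b are one class to them, and where a whole thing is asked for, a point or a joint stands for the part that bears it (a point fixed in the world has none). Each returns a list of dicts, best first, with "conf" (0 to 1); they miss things now and then, are a little off and sometimes report something else, mostly with a low value. They report only what shows in the picture. A call takes as long as a camera call. They do not tell look-alikes from the thing itself.
- r.boxes_of(picture, query): "centre" ([row, column] in pixels, amid what is visible of it).
- r.regions_of(picture, query): "region" (420x560 bool, what is visible of it) and "centre" ([row, column] in pixels, amid what is visible of it).
The state is a dict: "time": time; "joint_positions": joint angles; "joint_vel": joint speeds; "joint_torque": joint torques, N m; "ee_pos": TCP position; "eef_rot": TCP orientation; "ft_force": force on the tool from outside, world axes, zero at the start; "torque": the same for the moment, N m; "width": finger opening in m.
Only numpy, scipy, OpenCV 4.12 (cv2) and the standard library are available. Lean on these libraries where they do the work, as an engineer would, in place of code of your own. Each camera call takes 0.05 s, during which the arm holds its last target.

## Working session

There is one attempt and no reset: what is moved stays moved. The work goes in short steps, Python scripts to look and compute and a tool call to move; the robot and the scene stay as the last step left them, time stands still between calls to the robot, and variables do not carry over. Pictures are saved under pics/ and viewed, and the job is handed in when it is done.

Besides the shell and the picture viewer there is one more tool, called in YAML: its name, and indented under it one key for each argument. arm_command: Moves the arm, as the interface text tells. Its arguments: {"type":"object","properties":{"deltas":{"type":"array","items":{"type":"number"}},"hand":{"type":"number"},"grip_force":{"type":"number"}},"required":["deltas"]}

```bash
mkdir -p pics; cat > h.py <<'E'
import numpy as np, cv2
from bench import r
from scipy.spatial.transform import Rotation as R
def save(p,n): cv2.imwrite('pics/'+n+'.png',cv2.cvtColor(p['image'],cv2.COLOR_RGB2BGR))
def proj(p,X):
    T=np.linalg.inv(p['world_from_camera']);X=np.asarray(X,float)
    c=T[:3,:3]@X+T[:3,3];u=p['intrinsics']@c;return u[:2]/u[2]
def ray(p,rc):
    K=p['intrinsics'];d=np.linalg.inv(K)@np.array([rc[1],rc[0],1.]);T=np.asarray(p['world_from_camera'])
    d=T[:3,:3]@d;return T[:3,3],d/np.linalg.norm(d)
def atz(p,rc,z):
    o,d=ray(p,rc);return o+d*(z-o[2])/d[2]
def tri(p1,a,p2,b):
    o1,d1=ray(p1,a);o2,d2=ray(p2,b)
    s=np.linalg.lstsq(np.stack([d1,-d2],1),o2-o1,rcond=None)[0]
    x=o1+s[0]*d1;y=o2+s[1]*d2;return (x+y)/2,np.linalg.norm(x-y)
E
python3 - <<'E'
from h import *
np.set_printoptions(precision=4,suppress=True)
s=r.read_state();print(s['time'],s['ee_pos'],s['eef_rot'],s['ft_force'],s['width'])
a=r.camera('side');b=r.camera('top');save(a,'s0');save(b,'t0')
for n,p in(('side',a),('top',b)):
    print(n,p['world_from_camera'],p['intrinsics'])
    for q in ['balance','centre_a','centre_b','ring_1','bar_middle','poise_top','beam','poise','lens_1']:
        try: print(q,[(np.round(x['centre']),round(x['conf'],2)) for x in r.boxes_of(p,q)])
        except Exception as e: print(q,e)
E
```

```text
0.0 [0.2721 0.5622 0.2217] [ 0.5994  0.3752 -0.376  -0.5988] [-0.188  -0.3248  0.3361] 0.08702969978559844
side [[ 0.9765 -0.1402  0.1637  0.326 ]
 [-0.2155 -0.6427  0.7352 -0.8922]
 [ 0.0021 -0.7532 -0.6578  0.9436]
 [ 0.      0.      0.      1.    ]] [[525.9596   0.     284.2817]
 [  0.     525.9596 213.8803]
 [  0.       0.       1.    ]]
balance [(array([171., 246.]), 0.63), (array([268., 277.]), 0.57)]
centre_a [(array([218., 269.]), 0.88), (array([297., 302.]), 0.65), (array([269., 278.]), 0.32)]
centre_b [(array([218., 269.]), 0.88), (array([297., 302.]), 0.65), (array([269., 278.]), 0.32)]
ring_1 [(array([277., 317.]), 0.83), (array([355., 318.]), 0.75), (array([279., 356.]), 0.53)]
bar_middle [(array([266., 277.]), 0.86)]
poise_top [(array([245., 249.]), 0.57)]
beam [(array([248., 271.]), 0.84)]
poise [(array([246., 247.]), 0.5)]
lens_1 [(array([170., 246.]), 0.7)]
top [[ 0.0847 -0.9751  0.2052  0.3556]
 [-0.9964 -0.0833  0.0155  0.0326]
 [ 0.0019 -0.2058 -0.9786  1.1453]
 [ 0.      0.      0.      1.    ]] [[433.5128   0.     275.3579]
 [  0.     433.5128 212.7253]
 [  0.       0.       1.    ]]
balance [(array([253., 308.]), 0.59)]
centre_a [(array([250., 264.]), 0.9), (array([236., 354.]), 0.59)]
centre_b [(array([250., 264.]), 0.9), (array([236., 354.]), 0.59)]
ring_1 [(array([229., 370.]), 0.78), (array([242., 406.]), 0.73), (array([187., 338.]), 0.68)]
bar_middle [(array([252., 313.]), 0.79)]
poise_top [(array([252., 308.]), 0.21)]
beam [(array([270., 302.]), 0.59)]
poise [(array([274., 295.]), 0.59)]
lens_1 [(array([240., 149.]), 0.68)]
```

View pics/s0.png

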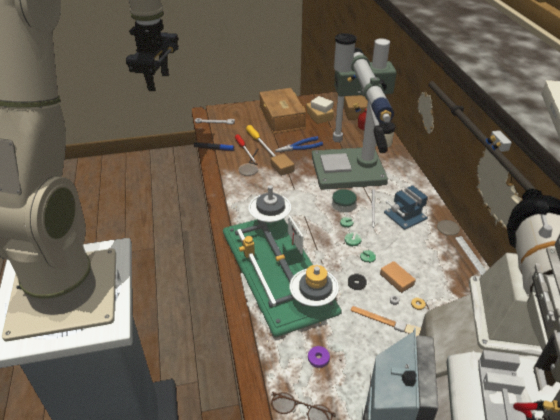

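View pics/t0.png

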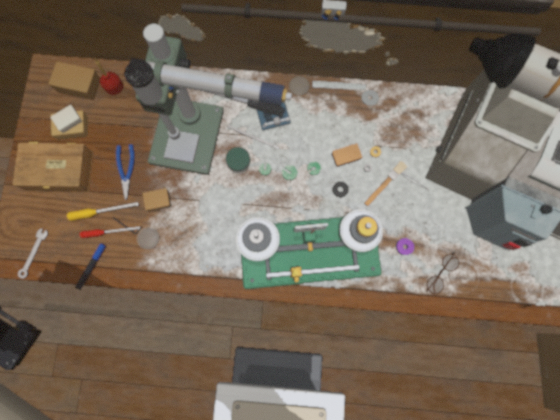

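The rings sit on pan b (right): gold at about (277,317) in the side view and (227,368) in the top view. Pan a's carrier is empty, and the poise is near the left end of the bar. Next I'll zoom in and fit the balance pose.

```bash
python3 - <<'E'
import cv2
t=cv2.imread('pics/t0.png')[200:300,225:395];s=cv2.imread('pics/s0.png')[170:340,210:350]
cv2.imwrite('pics/t0c.png',cv2.resize(t,None,fx=4.7,fy=4.7,interpolation=cv2.INTER_CUBIC))
cv2.imwrite('pics/s0c.png',cv2.resize(s,None,fx=3.5,fy=3.5,interpolation=cv2.INTER_CUBIC))
E
```

```text
(no output)
```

View pics/t0c.png

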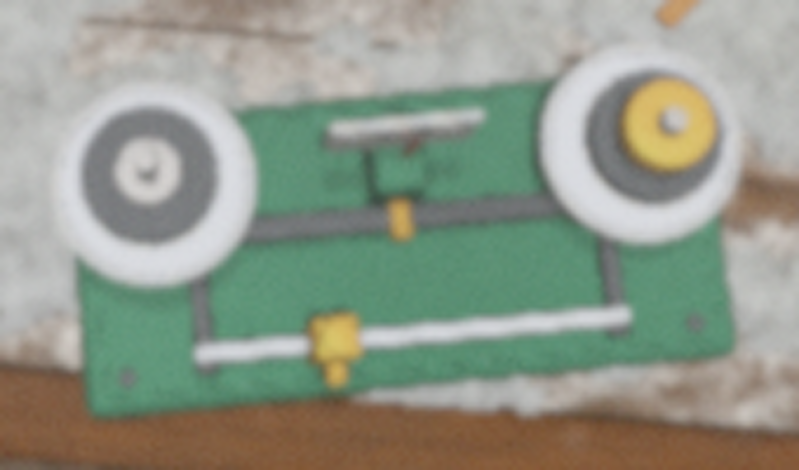

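View pics/s0c.png

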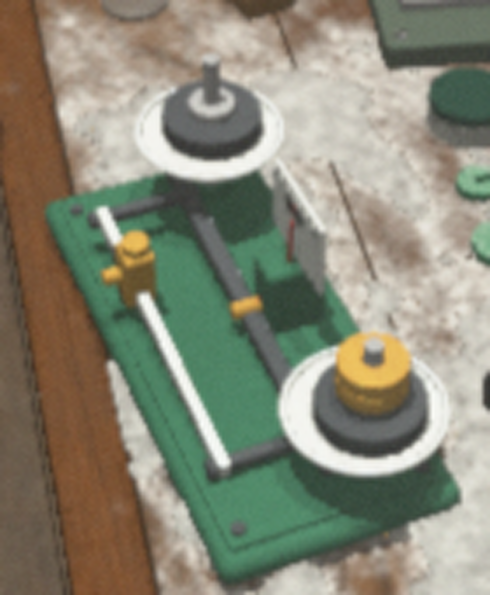

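```bash
cat > fit.py <<'E'
from h import *
from scipy.optimize import least_squares
np.set_printoptions(precision=4,suppress=True)
a=r.camera('side');b=r.camera('top')
def TC(x,y): return ((x+.5)/4.7+225-.5,(y+.5)/4.7+200-.5)
def SC(x,y): return ((x+.5)/3.5+210-.5,(y+.5)/3.5+170-.5)
F=[(b,TC(93,415),(-.0825,.18,.026)),(b,TC(735,352),(-.0825,-.18,.026)),
(b,TC(155,185),(0,.13,.098)),(b,TC(642,143),(0,-.13,.076)),
(b,TC(330,127),(.012,.039,.142)),(b,TC(485,115),(.012,-.039,.142)),
(b,TC(196,355),(-.088,.112,.060)),(b,TC(631,316),(-.088,-.112,.043)),
(a,SC(48,205),(-.0825,.18,.024)),(a,SC(225,580),(-.0825,-.18,.015)),(a,SC(460,492),(.0825,-.18,.026)),
(a,SC(210,127),(0,.13,.098)),(a,SC(364,412),(0,-.13,.076)),
(a,SC(325,243),(.012,-.039,.142)),(a,SC(280,165),(.012,.039,.142)),
(a,SC(104,212),(-.088,.112,.060)),(a,SC(222,463),(-.088,-.112,.043))]
def W(v,P):
    c,s=np.cos(v[2]),np.sin(v[2]);return np.array([v[0]+c*P[0]-s*P[1],v[1]+s*P[0]+c*P[1],P[2]])
def res(v):
    return np.concatenate([proj(p,W(v,P))-np.array(u)-(v[3:5] if p is a else v[5:7]) for p,u,P in F]+[v[3:]*0.5])
s=least_squares(res,[.35,0,-.1,0,0,0,0],loss='soft_l1')
print(s.x);print(res(s.x)[:34].reshape(-1,2))
v=s.x
for n,u in(('ring top b cam',TC(670,120)),):
    for z in(.074+.064,): print('pin b top', atz(b,(u[1]-v[6]*0,u[0]),z))
print('pin b side',atz(a,SC(374,345)[::-1],.138))
print('pin a top',atz(b,TC(149,172)[::-1],.16),'side',atz(a,SC(210,62)[::-1],.16))
print('poise knob tri',tri(a,SC(134,240)[::-1],b,TC(336,328)[::-1]))
print('centres',W(v,(0,.13,0)),W(v,(0,-.13,0)),W(v,(-.088,0,.05)))
E
python3 fit.py
```

```text
[ 0.5295 -0.0424  0.172   0.3821 -1.205   0.5607  0.1387]
[[ -2.7144 -11.721 ]
 [  0.1519 -10.5777]
 [ -0.0102  -0.4319]
 [  0.415    0.8537]
 [  0.2959   0.7735]
 [  0.3265   0.4915]
 [  1.8578   0.0171]
 [ -2.4275   0.9905]
 [ 10.0312  -2.0223]
 [ 12.5592  -0.5478]
 [ 14.5574  -1.863 ]
 [ -0.091    2.3342]
 [ -0.6309   0.7564]
 [ -0.6158  -1.3861]
 [ -1.3625  -0.6642]
 [ -0.3453   2.9833]
 [ -0.779    1.9899]]
pin b top [ 0.5554 -0.1699  0.138 ]
pin b side [ 0.555  -0.1741  0.138 ]
pin a top [0.5036 0.0872 0.16  ] side [0.5075 0.0858 0.16  ]
poise knob tri (array([ 0.4382, -0.0121,  0.0973]), np.float64(0.005219613918887541))
centres [0.5072 0.0856 0.    ] [ 0.5517 -0.1705  0.    ] [ 0.4428 -0.0575  0.05  ]
```

```bash
sed -i '/(-.0825,.18,.026)/s/F=\[.*/F=[/; /(-.0825,.18,.024)/d' fit.py; sed -i 's/\[:34\]/[:-4]/' fit.py; cat >> fit.py <<'E'
print('offset-corrected: (top, side)')
to=v[5:7];so=v[3:5]
hsv=lambda p:cv2.cvtColor(p['image'],cv2.COLOR_RGB2HSV)
for p,o,box in((b,to,(205,250,340,385)),(a,so,(255,300,300,335))):
    m=np.zeros((420,560),bool);m[box[0]:box[1],box[2]:box[3]]=True
    h=hsv(p);y=m&(h[...,0]>15)&(h[...,0]<32)&(h[...,1]>120)&(h[...,2]>90)
    q=np.argwhere(y);print(len(q),q.min(0),q.max(0),q.mean(0))
    # fit: silhouette of two-ring cylinder -> centroid match
    def sil(xy):
        pts=[proj(p,(xy[0]+.023*np.cos(t),xy[1]+.023*np.sin(t),z)) for t in np.linspace(0,6.28,60) for z in (.100,.126)]
        hull=cv2.convexHull(np.float32(pts));M=cv2.moments(hull);return np.array([M['m01']/M['m00'],M['m10']/M['m00']]),M['m00']
    f=least_squares(lambda xy:sil(xy)[0]+o[::-1]*0-q.mean(0),[.553,-.172]);print('ring xy nocorr',f.x,sil(f.x)[1])
    f=least_squares(lambda xy:sil(xy)[0]-o[::-1]-q.mean(0),[.553,-.172]);print('ring xy corr',f.x)
print('pin a corr', atz(b,(np.array(TC(149,172))+to)[::-1],.16),atz(a,(np.array(SC(210,62))+so)[::-1],.16))
s=r.read_state();Q=R.from_quat(s['eef_rot']).as_matrix();print(s['time'],'tool axes cols\n',Q)
E
python3 fit.py
```

```text
[ 0.5302 -0.0418  0.175   0.0449 -0.2312  0.499   0.2613]
[[-0.1878 -0.7235]
 [ 0.1942  0.2557]
 [ 0.079   0.3621]
 [ 0.094  -0.0181]
 [ 1.7892 -0.3061]
 [-2.5359  0.4026]
 [ 0.3414  1.182 ]
 [ 0.1276 -0.5637]
 [ 0.0201 -2.6447]
 [-0.8268 -1.8723]
 [ 0.1564  1.8825]
 [ 0.0242  0.7589]]
pin b top [ 0.5554 -0.1699  0.138 ]
pin b side [ 0.555  -0.1741  0.138 ]
pin a top [0.5036 0.0872 0.16  ] side [0.5075 0.0858 0.16  ]
poise knob tri (array([ 0.4382, -0.0121,  0.0973]), np.float64(0.005219613918887541))
centres [0.5076 0.0863 0.    ] [ 0.5528 -0.1698  0.    ] [ 0.4436 -0.0571  0.05  ]
offset-corrected: (top, side)
197 [218 358] [235 375] [226.7563 365.8528]
ring xy nocorr [ 0.5559 -0.1716] 335.623512463877
ring xy corr [ 0.5554 -0.1728]
321 [265 306] [287 326] [276.4081 315.4611]
ring xy nocorr [ 0.5538 -0.1739] 458.9140562703833
ring xy corr [ 0.5541 -0.1733]
pin a corr [0.5031 0.086  0.16  ] [0.5078 0.0866 0.16  ]
1.2 tool axes cols
 [[ 0.4357  0.0001 -0.9001]
 [ 0.9001  0.0001  0.4357]
 [ 0.0001 -1.     -0.    ]]
```

arm_command:
  deltas: [-0.538,0,-0.575,0,-35.8,0,-0.538,0,-0.575,0,-35.8,0,-0.538,0,-0.575,0,-35.8,0,-0.538,0,-0.575,0,-35.8,0,-0.538,0,-0.575,0,-35.8,0,-0.538,0,-0.575,0,-35.8,0,-0.538,0,-0.575,0,-35.8,0,-0.538,0,-0.575,0,-35.8,0]
  hand: 0.8

```text
time: 2.2
ee_pos: [0.4515, 0.0972, 0.223]
eef_rot: [0.455, 0.542, -0.541, -0.455]
ft_force: [1.4, 0.4, -0.3]
width: 0.0699
```

```bash
cat > to.py <<'E'
import sys
from h import *
np.set_printoptions(precision=4,suppress=True)
# usage: to.py x y z [yawdeg of jaw]
s=r.read_state();Q=R.from_quat(s['eef_rot']);
print('t',s['time'],'pos',np.array(s['ee_pos']),'f',np.array(s['ft_force']),'w',s['width'])
if len(sys.argv)>3:
    d=np.array(list(map(float,sys.argv[1:4])))-s['ee_pos']
    yaw=np.radians(float(sys.argv[4]) if len(sys.argv)>4 else 100.0)
    X=np.array([np.cos(yaw),np.sin(yaw),0]);Y=np.array([0,0,-1.]);T=np.stack([X,Y,np.cross(X,Y)],1)
    rv=(Q.inv()*R.from_matrix(T)).as_rotvec(degrees=True)
    print('tool delta',Q.inv().apply(d),'rot',rv)
E
python3 to.py 0.555 -0.173 0.20
```

```text
t 2.2 pos [0.4515 0.0972 0.223 ] f [ 1.4243  0.3744 -0.3001] w 0.06986588424986646
tool delta [-0.2841  0.0228 -0.0551] rot [ 0.0645 -0.0253  0.0338]
```

arm_command:
  deltas: [-0.284,0.02,-0.055,0,0,0,-0.284,0.02,-0.055,0,0,0,-0.284,0.02,-0.055,0,0,0,-0.284,0.02,-0.055,0,0,0,-0.284,0.02,-0.055,0,0,0,-0.284,0.05,-0.055,0,0,0,-0.284,0.05,-0.055,0,0,0]

```text
time: 3.08
ee_pos: [0.5531, -0.1708, 0.1707]
eef_rot: [-0.454, -0.541, 0.542, 0.456]
ft_force: [0.4, 1.1, 0.6]
width: 0.0698
```

```bash
python3 to.py 0.555 -0.173 0.115; python3 - <<'E'
from h import *
a=r.camera('side');b=r.camera('top')
t=cv2.resize(b['image'][190:270,320:420],None,fx=4,fy=4,interpolation=cv2.INTER_CUBIC);s=cv2.resize(a['image'][220:320,260:360],None,fx=4,fy=4,interpolation=cv2.INTER_CUBIC)
c=np.zeros((400,800,3),np.uint8);c[:320,:400]=t;c[:400,400:]=s
save({'image':c},'c1')
E
```

```text
t 3.075 pos [ 0.5531 -0.1708  0.1707] f [0.4217 1.144  0.6246] w 0.06977145540241952
tool delta [-0.0026  0.0557 -0.0017] rot [-0.2154 -0.055   0.0722]
```

View pics/c1.png

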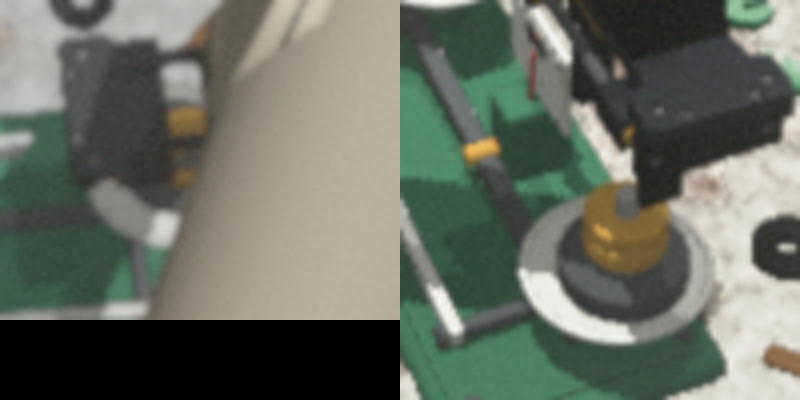

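arm_command:
  deltas: [-0.003,0.01,-0.002,0,0,0,-0.003,0.025,-0.002,0,0,0,-0.003,0.04,-0.002,0,0,0,-0.003,0.047,-0.002,0,0,0,-0.003,0.052,-0.002,0,0,0,-0.003,0.054,-0.002,0,0,0,-0.003,0.054,-0.002,0,0,0]

```text
time: 4.05
ee_pos: [0.557, -0.1737, 0.1187]
eef_rot: [0.455, 0.542, -0.541, -0.455]
ft_force: [0.2, -0.4, 0.4]
width: 0.0697
```

```bash
python3 to.py 0.555 -0.173 0.115;python3 to.py 0.555 -0.173 0.115; python3 - <<'E'
from h import *
a=r.camera('side')
s=cv2.resize(a['image'][220:320,260:360],None,fx=6,fy=6,interpolation=cv2.INTER_CUBIC)
save({'image':s},'c2')
for z in(.113,.126):print(proj(a,(.555,-.173,z)))
E
```

```text
t 4.05 pos [ 0.557  -0.1737  0.1187] f [ 0.1721 -0.4001  0.4487] w 0.06969000572349633
tool delta [0.001  0.0037 0.0018] rot [ 0.0187 -0.0308 -0.0001]
t 4.05 pos [ 0.557  -0.1737  0.1187] f [ 0.1721 -0.4001  0.4487] w 0.06969000572349633
tool delta [0.001  0.0037 0.0018] rot [ 0.0187 -0.0308 -0.0001]
[315.87803963 275.94753492]
[316.13598825 271.76371432]
```

View pics/c2.png

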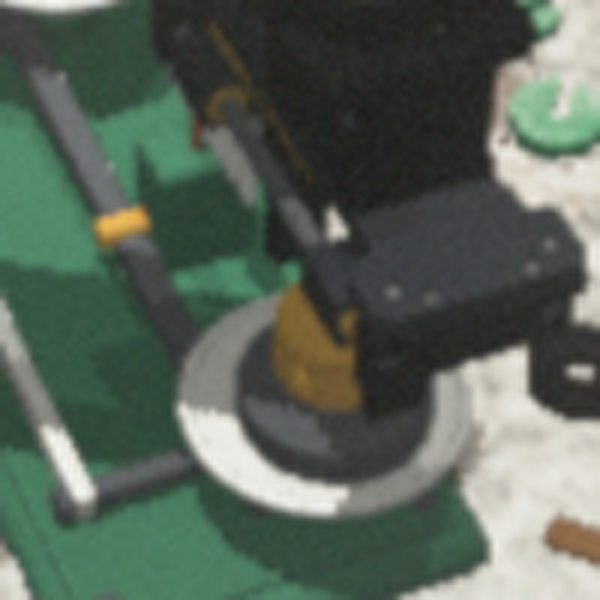

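```bash
python3 - <<'E'
from h import *
a=r.camera('side')
# near finger tip, pad face at 35mm along -jaw dir; back at ~58
j=np.array([-.174,.985,0]);n=np.array([.985,.174,0])
for z in(.113,.1165,.119,.13):
  for d in(.035,.05):
    u=[(proj(a,np.array([.556,-.173,z])-j*d+n*e)-[260,220])*6 for e in(-.0095,.0095)];print(z,d,np.round(u))
E
```

```text
0.113 0.035 [[356. 413.]
 [406. 397.]]
0.113 0.05 [[375. 444.]
 [425. 428.]]
0.1165 0.035 [[357. 407.]
 [406. 391.]]
0.1165 0.05 [[376. 438.]
 [426. 421.]]
0.119 0.035 [[357. 402.]
 [407. 386.]]
0.119 0.05 [[376. 433.]
 [426. 417.]]
0.13 0.035 [[358. 380.]
 [409. 364.]]
0.13 0.05 [[378. 412.]
 [428. 395.]]
```

arm_command:
  deltas: [0,0,0,0,0,0,0,0.001,0,0,0,0,0,0.001,0,0,0,0,0,0.001,0,0,0,0]
  hand: 0.58
  grip_force: 3

```text
time: 4.65
ee_pos: [0.5568, -0.1736, 0.1175]
eef_rot: [0.455, 0.542, -0.542, -0.455]
ft_force: [-0.7, -0.2, 0.2]
width: 0.051
```

```bash
python3 to.py 0.555 -0.173 0.115
```

```text
t 4.65 pos [ 0.5568 -0.1736  0.1175] f [-0.7437 -0.231   0.1749] w 0.051027114904569654
tool delta [0.0009 0.0025 0.0017] rot [ 0.0003 -0.031   0.0047]
```

No contact on either side yet. I'll close gently.

arm_command:
  deltas: [0,0,0,0,0,0,0,0,0.001,0,0,0,0,0,0.001,0,0,0,0,0,0.001,0,0,0]
  hand: 0.5
  grip_force: 4

```text
time: 5.15
ee_pos: [0.5561, -0.1737, 0.1177]
eef_rot: [0.455, 0.542, -0.541, -0.454]
ft_force: [2.7, 0.0, 1.1]
width: 0.0463
```

```bash
python3 to.py
```

```text
t 5.15 pos [ 0.5561 -0.1737  0.1177] f [2.7092 0.0069 1.111 ] w 0.0462894385954452
```

arm_command:
  deltas: [0,0,0,0,0,0,0,0,0,0,0,0,0,-0.003,0,0,0,0,0,-0.008,0,0,0,0,0,-0.014,0,0,0,0,0,-0.02,0,0,0,0,0,-0.02,0,0,0,0]
  hand: 0.45
  grip_force: 14

```text
time: 6.02
ee_pos: [0.5559, -0.1738, 0.1381]
eef_rot: [0.455, 0.542, -0.541, -0.455]
ft_force: [1.6, 1.9, -2.3]
width: 0.0453
```

```bash
python3 to.py; python3 - <<'E'
from h import *
a=r.camera('side')
s=cv2.resize(a['image'][220:320,260:360],None,fx=6,fy=6,interpolation=cv2.INTER_CUBIC)
save({'image':s},'c3')
E
```

```text
t 6.025 pos [ 0.5559 -0.1738  0.1381] f [ 1.6102  1.8547 -2.332 ] w 0.04533614047148208
```

View pics/c3.png

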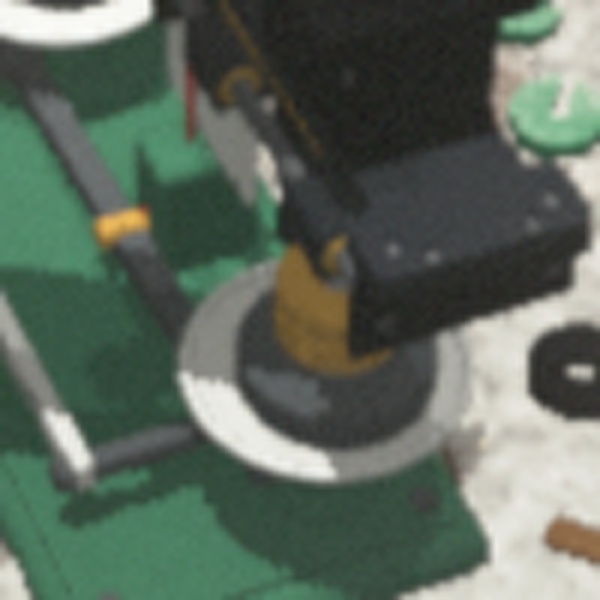

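arm_command:
  deltas: [0,0,-0.001,0,0,0,0,0,-0.001,0,0,0,0,0,-0.001,0,0,0]

```text
time: 6.45
ee_pos: [0.5566, -0.1739, 0.1374]
eef_rot: [-0.455, -0.541, 0.542, 0.455]
ft_force: [-0.1, 1.1, -2.0]
width: 0.0456
```

```bash
python3 to.py; python3 - <<'E'
from h import *
a=r.camera('side')
s=cv2.resize(a['image'][170:320,220:360],None,fx=4,fy=4,interpolation=cv2.INTER_CUBIC)
save({'image':s},'c4')
E
```

```text
t 6.45 pos [ 0.5566 -0.1739  0.1374] f [-0.123   1.1283 -1.9924] w 0.045637979059678146
```

View pics/c4.png

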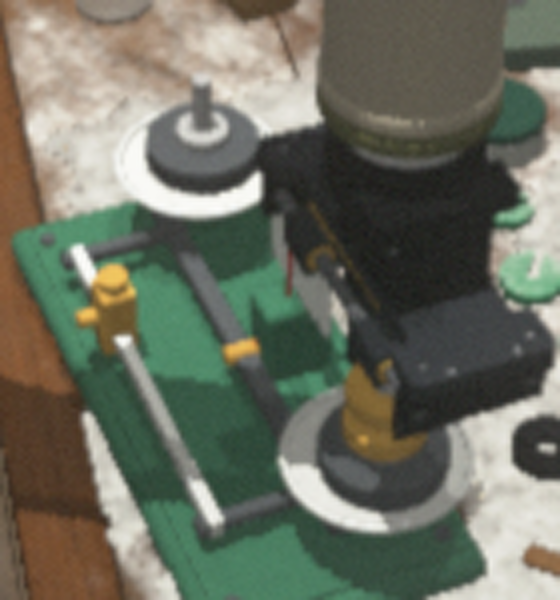

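arm_command:
  deltas: [0,-0.003,0,0,0,0,0,-0.006,0,0,0,0,0,-0.01,0,0,0,0,0,-0.01,0,0,0,0]

```text
time: 7.0
ee_pos: [0.5571, -0.1738, 0.1481]
eef_rot: [0.455, 0.542, -0.541, -0.454]
ft_force: [-1.2, -0.2, -1.3]
width: 0.0456
```

```bash
python3 to.py; python3 - <<'E'
from h import *
a=r.camera('side')
s=cv2.resize(a['image'][170:320,220:360],None,fx=4,fy=4,interpolation=cv2.INTER_CUBIC)
save({'image':s},'c5')
E
```

```text
t 7.0 pos [ 0.5571 -0.1738  0.1481] f [-1.2107 -0.1673 -1.2811] w 0.0456202218378542
```

View pics/c5.png

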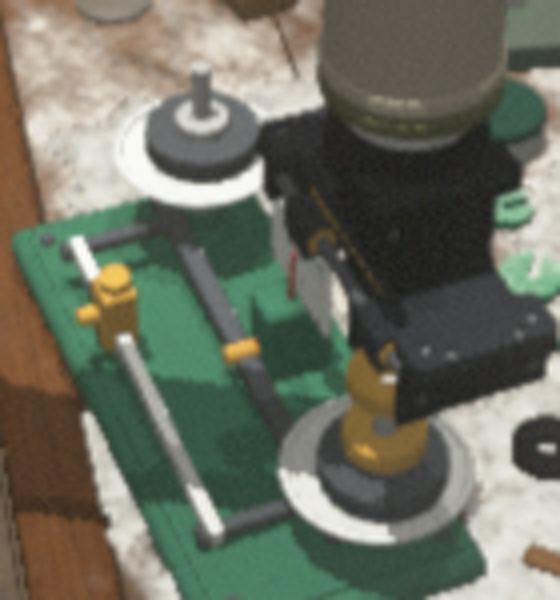

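arm_command:
  deltas: [0,-0.015,0,0,0,0,0,-0.03,0,0,0,0,0,-0.04,0,0,0,0,0,-0.05,0,0,0,0,0,-0.05,0,0,0,0]

```text
time: 7.68
ee_pos: [0.5572, -0.1737, 0.1984]
eef_rot: [0.455, 0.542, -0.541, -0.454]
ft_force: [-0.5, -0.4, -2.1]
width: 0.0457
```

```bash
python3 to.py 0.5065 0.085 0.195; python3 - <<'E'
from h import *
np.set_printoptions(precision=4,suppress=True)
a=r.camera('side');b=r.camera('top')
s=cv2.resize(a['image'][172:222,240:300],None,fx=8,fy=8,interpolation=cv2.INTER_CUBIC)
t=cv2.resize(b['image'][215:265,235:285],None,fx=8,fy=8,interpolation=cv2.INTER_CUBIC)
save({'image':s},'c6s');save({'image':t},'c6t')
for p,(x,y) in((a,(240,172)),(b,(235,215))):
  for P in((.5065,.085,.16),(.5065,.085,.122)):print((proj(p,P)-[x,y]+.5)*8)
E
```

```text
t 7.675 pos [ 0.5572 -0.1737  0.1984] f [-0.4517 -0.4171 -2.0871] w 0.04569231826343248
tool delta [0.2636 0.0033 0.0051] rot [ 0.0765 -0.0261 -0.0139]
[238.305  128.8489]
[240.3669 226.3962]
[183.0865 164.2493]
[188.0156 184.0723]
```

View pics/c6s.png

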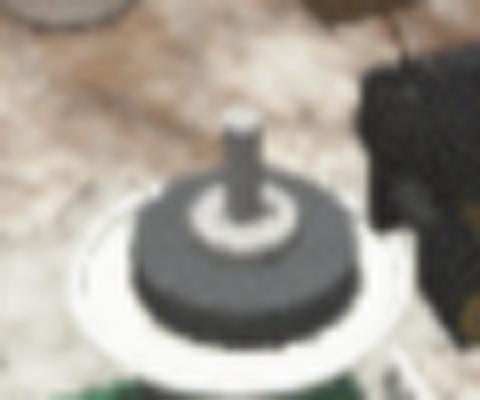

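View pics/c6t.png

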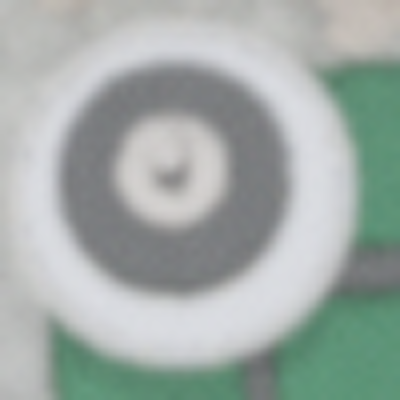

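```bash
python3 - <<'E'
from h import *
np.set_printoptions(precision=4,suppress=True)
a=r.camera('side');b=r.camera('top')
S=lambda x,y:(y/8+172-.5,x/8+240-.5)
T=lambda x,y:(y/8+215-.5,x/8+235-.5)
print('side pin',atz(a,S(242,120),.16),'shoulder',atz(a,S(244,216),.122))
print('top shoulder',atz(b,T(171,168),.122),'foot',atz(b,T(175,179),.114),'pan',atz(b,T(189,193),.099))
print('side foot',atz(a,S(245,240),.114),'pan',atz(a,S(241,270),.099))
print('tri shoulder',tri(a,S(244,216),b,T(171,168)))
# shadows of ring_1 on b now (top)
h=cv2.cvtColor(b['image'],cv2.COLOR_RGB2HSV)
E
```

```text
side pin [0.5084 0.089  0.16  ] shoulder [0.5086 0.0897 0.122 ]
top shoulder [0.5109 0.0905 0.122 ] foot [0.5089 0.0894 0.114 ] pan [0.5072 0.0856 0.099 ]
side foot [0.5084 0.0878 0.114 ] pan [0.5076 0.0915 0.099 ]
tri shoulder (array([0.5099, 0.0906, 0.1213]), np.float64(0.0022413625712753337))
```

arm_command:
  deltas: [0.267,0,0.001,0,0,0,0.267,0,0.001,0,0,0,0.267,0,0.001,0,0,0,0.267,0,0.001,0,0,0,0.267,0,0.001,0,0,0,0.267,0.012,0.001,0,0,0,0.267,0.02,0.001,0,0,0,0.267,0.02,0.001,0,0,0]

```text
time: 8.88
ee_pos: [0.5094, 0.0871, 0.1764]
eef_rot: [-0.455, -0.54, 0.542, 0.456]
ft_force: [1.2, 0.0, -1.5]
width: 0.046
```

```bash
python3 to.py 0.510 0.089 0.16; cat > look.py <<'E'
import sys
from h import *
a=r.camera('side');b=r.camera('top')
s=cv2.resize(a['image'][160:240,230:310],None,fx=5,fy=5,interpolation=cv2.INTER_CUBIC)
t=cv2.resize(b['image'][210:290,225:305],None,fx=5,fy=5,interpolation=cv2.INTER_CUBIC)
save({'image':np.hstack([s,t])},sys.argv[1])
st=r.read_state();print(st['time'],np.round(st['ee_pos'],4),np.round(st['ft_force'],1))
E
python3 look.py c7
```

```text
t 8.875 pos [0.5094 0.0871 0.1764] f [ 1.1887  0.0144 -1.4897] w 0.04602734263278231
tool delta [ 0.0017  0.0164 -0.001 ] rot [-0.1091 -0.1935 -0.0411]
8.975 [0.5098 0.0879 0.1775] [-0.4 -0.5 -1.4]
```

View pics/c7.png

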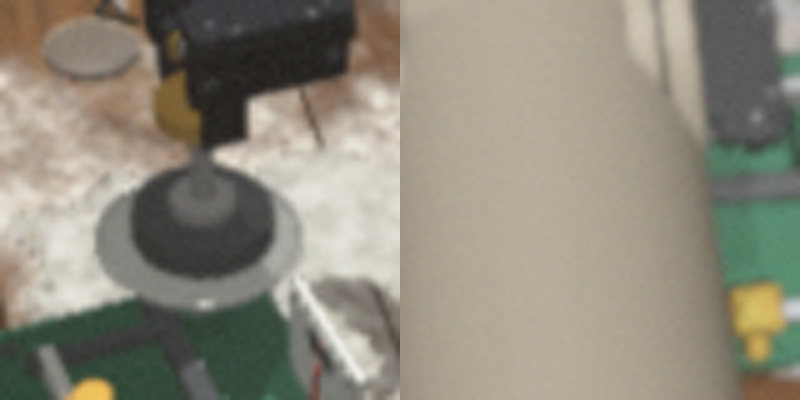

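```bash
cat > trk.py <<'E'
import sys,os
from h import *
F=6
def up(i): return cv2.resize(cv2.GaussianBlur(i,(0,0),.6),None,fx=F,fy=F,interpolation=cv2.INTER_CUBIC)
def match(ref,im,box,pr=9,pc=4):
    r0,r1,c0,c1=box
    T=up(ref[r0:r1,c0:c1]);I=up(im[r0-pr:r1+pr,c0-pc:c1+pc])
    m=cv2.matchTemplate(I,T,cv2.TM_CCOEFF_NORMED);_,v,_,l=cv2.minMaxLoc(m)
    return l[1]/F-pr,l[0]/F-pc,v
if __name__=='__main__':
    out=[];fs=[]
    for i in range(2):
        a=r.camera('side')['image'];s=r.read_state();fs.append(s['ft_force'])
        if not os.path.exists('ref.npy'): np.save('ref.npy',a)
        out.append(match(np.load('ref.npy'),a,(193,222,250,288)))
    print('t',round(s['time'],2),'pos',np.round(s['ee_pos'],4),'F',np.round(np.mean(fs,0),2),'pan drow,dcol,score',np.round(np.mean(out,0),2),'w',round(s['width'],4))
    if len(sys.argv)>1:
        cv2.imwrite('pics/'+sys.argv[1]+'.png',cv2.cvtColor(cv2.resize(a[160:240,230:310],None,fx=6,fy=6,interpolation=cv2.INTER_CUBIC),cv2.COLOR_RGB2BGR))
E
python3 trk.py; python3 to.py 0.510 0.089 0.16
```

```text
t 9.07 pos [0.51   0.0885 0.1778] F [-0.57  0.17 -0.22] pan drow,dcol,score [0. 0. 1.] w 0.0456
t 9.075 pos [0.51   0.0885 0.1778] f [-0.0703  0.337  -0.6839] w 0.04562608619133536
tool delta [ 0.0005  0.0178 -0.0001] rot [ 0.0294 -0.0921  0.0005]
```

arm_command:
  deltas: [0.001,0.006,0,0,0,0,0.001,0.01,0,0,0,0,0.001,0.014,0,0,0,0,0.001,0.014,0,0,0,0]

```text
time: 9.57
ee_pos: [0.5093, 0.0901, 0.1632]
eef_rot: [-0.455, -0.541, 0.542, 0.455]
ft_force: [0.6, 0.0, -1.3]
width: 0.0455
```

```bash
python3 trk.py c8; python3 to.py 0.510 0.089 0.16
```

```text
t 9.68 pos [0.5094 0.0901 0.1636] F [-0.01  0.56 -1.09] pan drow,dcol,score [0.   0.   0.99] w 0.0457
t 9.675 pos [0.5094 0.0901 0.1636] f [ 0.5089 -0.1245 -1.2485] w 0.04567520371488168
tool delta [-0.0012  0.0036 -0.0004] rot [-0.0023 -0.0298  0.0037]
```

View pics/c8.png

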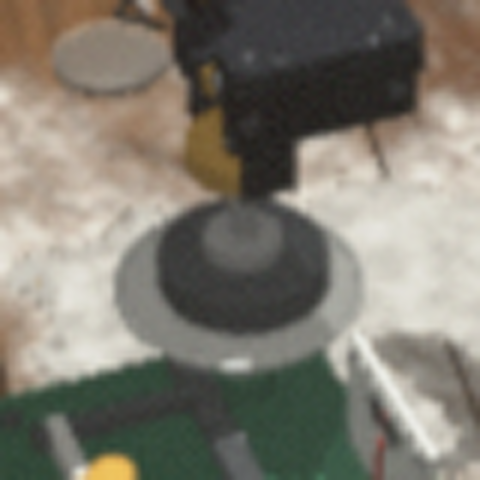

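arm_command:
  deltas: [0,0.002,0,0,0,0,0,0.004,0,0,0,0,0,0.005,0,0,0,0,0,0.005,0,0,0,0]

```text
time: 10.18
ee_pos: [0.5094, 0.0901, 0.1585]
eef_rot: [-0.455, -0.542, 0.542, 0.455]
ft_force: [-0.2, 0.5, -1.2]
width: 0.0455
```

```bash
python3 trk.py c9
```

```text
t 10.28 pos [0.5095 0.0902 0.1586] F [ 0.18  0.52 -2.36] pan drow,dcol,score [0.   0.   0.98] w 0.0455
```

View pics/c9.png

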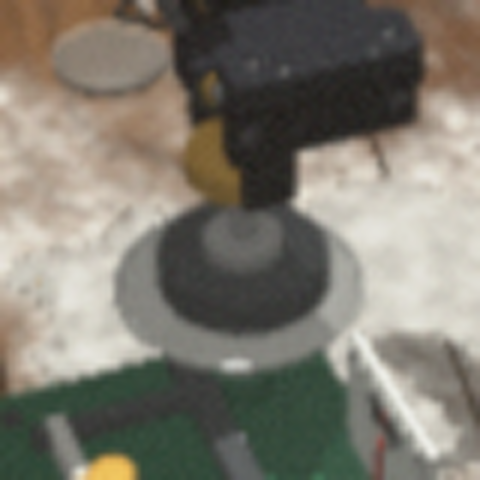

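arm_command:
  deltas: [0,0.002,0,0,0,0,0,0.004,0,0,0,0,0,0.004,0,0,0,0]

```text
time: 10.65
ee_pos: [0.5094, 0.0901, 0.1544]
eef_rot: [-0.455, -0.542, 0.542, 0.455]
ft_force: [0.1, -0.3, -1.5]
width: 0.0454
```

```bash
python3 trk.py c10
```

```text
t 10.75 pos [0.5094 0.0901 0.1545] F [ 0.07  0.02 -1.57] pan drow,dcol,score [0.   0.   0.97] w 0.0457
```

View pics/c10.png

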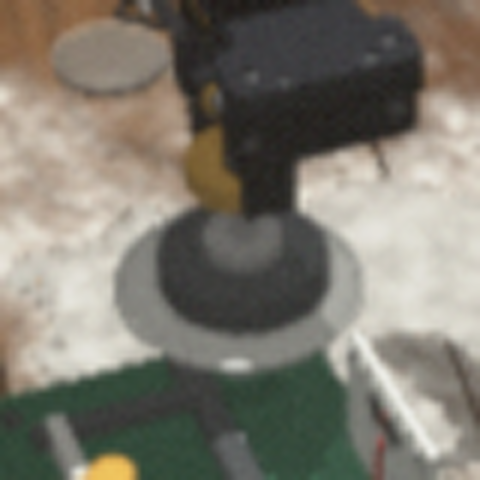

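arm_command:
  deltas: [0,0.002,0,0,0,0,0,0.004,0,0,0,0,0,0.006,0,0,0,0,0,0.006,0,0,0,0]

```text
time: 11.25
ee_pos: [0.5094, 0.0901, 0.1484]
eef_rot: [-0.455, -0.542, 0.542, 0.455]
ft_force: [0.5, -0.5, -1.8]
width: 0.0457
```

```bash
python3 trk.py c11
```

```text
t 11.35 pos [0.5094 0.0901 0.1485] F [ 0.86  0.06 -2.56] pan drow,dcol,score [0.   0.   0.96] w 0.0457
```

View pics/c11.png

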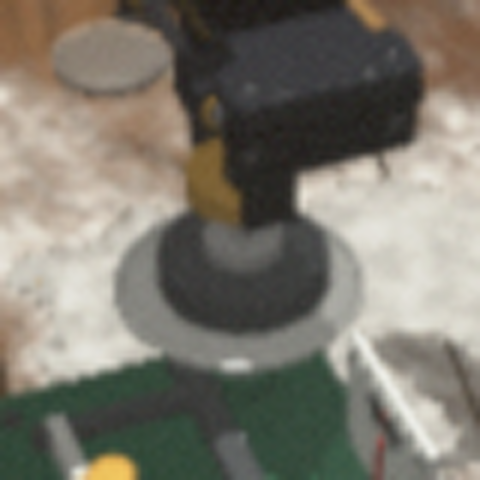

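arm_command:
  deltas: [0,0.003,0,0,0,0,0,0.006,0,0,0,0,0,0.009,0,0,0,0,0,0.012,0,0,0,0,0,0.015,0,0,0,0,0,0.017,0,0,0,0,0,0.017,0,0,0,0]

```text
time: 12.22
ee_pos: [0.5094, 0.0901, 0.1314]
eef_rot: [-0.455, -0.542, 0.542, 0.455]
ft_force: [1.6, -0.8, -1.6]
width: 0.0458
```

```bash
python3 trk.py c12
```

```text
t 12.32 pos [0.5094 0.0901 0.1316] F [ 0.64 -0.15 -2.1 ] pan drow,dcol,score [0.17 0.   0.9 ] w 0.0451
```

View pics/c12.png

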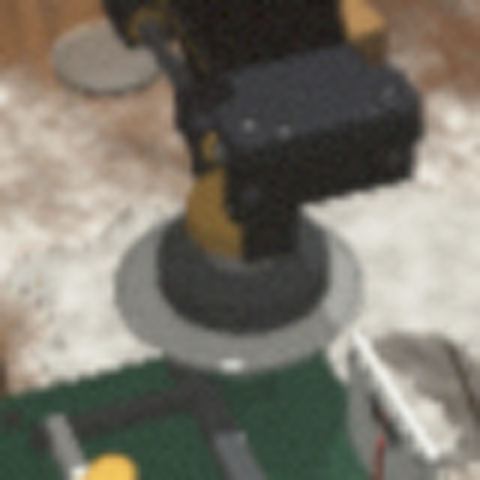

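arm_command:
  deltas: [0,0.002,0,0,0,0,0,0.004,0,0,0,0,0,0.005,0,0,0,0,0,0.005,0,0,0,0]

```text
time: 12.82
ee_pos: [0.5094, 0.0901, 0.1265]
eef_rot: [0.455, 0.542, -0.542, -0.455]
ft_force: [0.9, 0.1, -1.5]
width: 0.0456
```

```bash
sed -i 's/(193,222,250,288)/(205,226,248,282)/' trk.py; python3 trk.py
```

```text
t 12.93 pos [0.5095 0.0901 0.1266] F [ 0.45  0.13 -1.11] pan drow,dcol,score [ 0.17 -0.33  0.99] w 0.0456
```

arm_command:
  deltas: [0,0.002,0,0,0,0,0,0.003,0,0,0,0,0,0.003,0,0,0,0]

```text
time: 13.3
ee_pos: [0.5094, 0.0902, 0.1235]
eef_rot: [0.455, 0.542, -0.542, -0.455]
ft_force: [0.3, 0.3, -1.1]
width: 0.0459
```

```bash
python3 trk.py c13
```

```text
t 13.4 pos [0.5095 0.0902 0.1236] F [ 0.93 -0.26 -1.27] pan drow,dcol,score [ 0.67 -0.5   0.97] w 0.0457
```

View pics/c13.png

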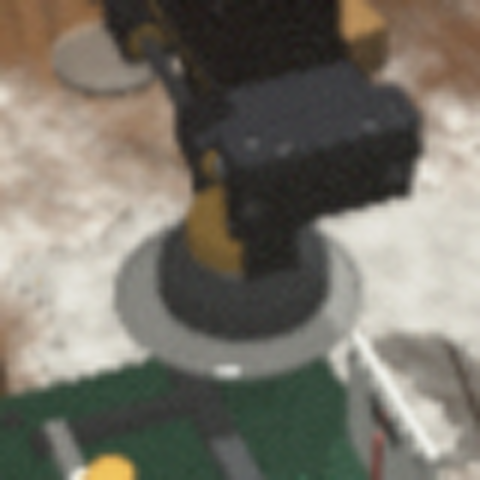

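arm_command:
  deltas: [0,0.002,0,0,0,0,0,0.003,0,0,0,0,0,0.003,0,0,0,0]

```text
time: 13.78
ee_pos: [0.5095, 0.0901, 0.1205]
eef_rot: [0.455, 0.542, -0.542, -0.455]
ft_force: [0.6, 0.9, -0.8]
width: 0.0455
```

```bash
python3 trk.py c14
```

```text
t 13.88 pos [0.5095 0.0902 0.1206] F [ 0.61  0.1  -1.35] pan drow,dcol,score [ 1.33 -0.67  0.95] w 0.0456
```

View pics/c14.png

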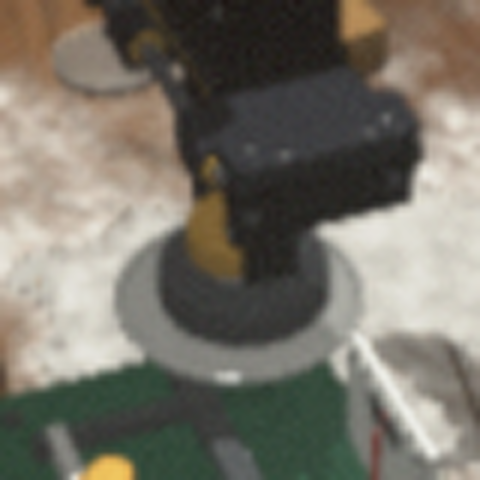

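arm_command:
  deltas: [0,0.002,0,0,0,0,0,0.004,0,0,0,0,0,0.006,0,0,0,0,0,0.008,0,0,0,0,0,0.008,0,0,0,0]

```text
time: 14.5
ee_pos: [0.5094, 0.0901, 0.1124]
eef_rot: [-0.455, -0.542, 0.542, 0.455]
ft_force: [0.9, -0.6, -0.2]
width: 0.0456
```

```bash
python3 trk.py c15
```

```text
t 14.6 pos [0.5094 0.0901 0.1125] F [ 0.94 -0.42 -0.19] pan drow,dcol,score [ 3.67 -0.67  0.82] w 0.0458
```

View pics/c15.png

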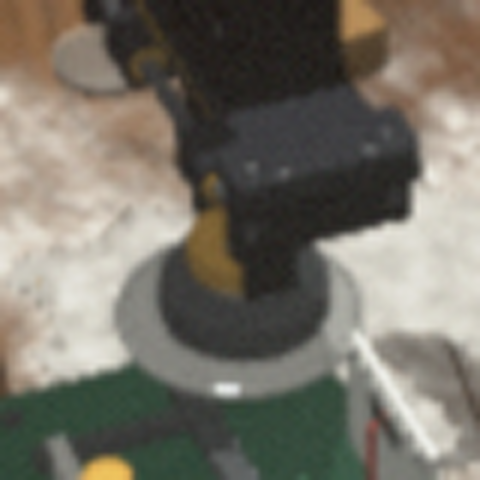

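arm_command:
  deltas: [0,0,0,0,0,0,0,0,0,0,0,0,0,0,0,0,0,0,0,0,0,0,0,0]
  hand: 0.7

```text
time: 15.1
ee_pos: [0.5094, 0.0902, 0.1126]
eef_rot: [0.455, 0.542, -0.542, -0.455]
ft_force: [0.0, 0.1, -0.5]
width: 0.0603
```

```bash
python3 trk.py c16
```

```text
t 15.2 pos [0.5094 0.0901 0.1126] F [-0.09  0.4  -1.14] pan drow,dcol,score [5.75 0.   0.74] w 0.0607
```

View pics/c16.png

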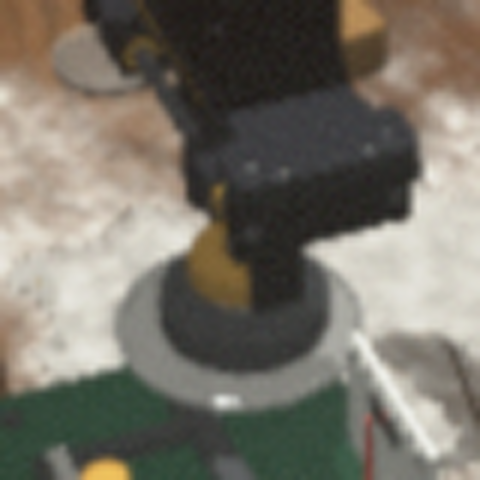

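arm_command:
  deltas: [0,-0.01,0,0,0,0,0,-0.03,0,0,0,0,0,-0.06,0,0,0,0,0,-0.09,0,0,0,0,-0.1,-0.09,0.065,0,0,0,-0.1,-0.09,0.065,0,0,0,-0.1,-0.09,0.065,0,0,0]

```text
time: 16.08
ee_pos: [0.4617, -0.0236, 0.2036]
eef_rot: [0.457, 0.541, -0.54, -0.456]
ft_force: [0.1, 0.1, 0.3]
width: 0.0611
```

```bash
python3 to.py; python3 - <<'E'
from h import *
a=r.camera('side');b=r.camera('top')
s=cv2.resize(a['image'][170:330,210:350],None,fx=3.5,fy=3.5,interpolation=cv2.INTER_CUBIC)
save({'image':s},'c17s')
t=cv2.resize(b['image'][200:300,225:395],None,fx=4.7,fy=4.7,interpolation=cv2.INTER_CUBIC)
save({'image':t},'c17t')
for n,p in(('s',a),('t',b)):
  for q in('poise','poise_top','centre_a','ring_1'):print(n,q,[(np.round(x['centre'],1),round(x['conf'],2)) for x in r.boxes_of(p,q)])
E
```

```text
t 16.075 pos [ 0.4617 -0.0236  0.2036] f [0.0565 0.134  0.2547] w 0.06114728902083014
s poise [(array([248.7, 247.4]), 0.75)]
s poise_top [(array([248.7, 248.5]), 0.5)]
s centre_a [(array([221.8, 270.3]), 0.71), (array([290.5, 303.3]), 0.7)]
s ring_1 [(array([353.8, 318.4]), 0.81), (array([272. , 315.3]), 0.76), (array([204.7, 275.7]), 0.53), (array([281.5, 354.9]), 0.5)]
t poise []
t poise_top []
t centre_a [(array([235.3, 378.4]), 0.76), (array([232. , 244.6]), 0.62)]
t ring_1 [(array([242.2, 405.1]), 0.8), (array([236.8, 255.4]), 0.74), (array([226.8, 365. ]), 0.73), (array([186.3, 338.9]), 0.54)]
```

View pics/c17s.png

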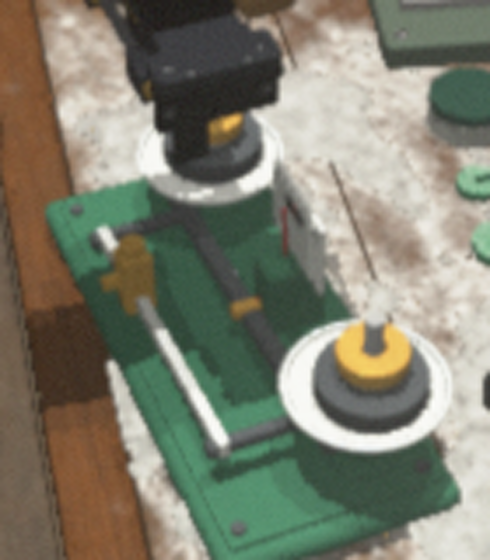

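View pics/c17t.png

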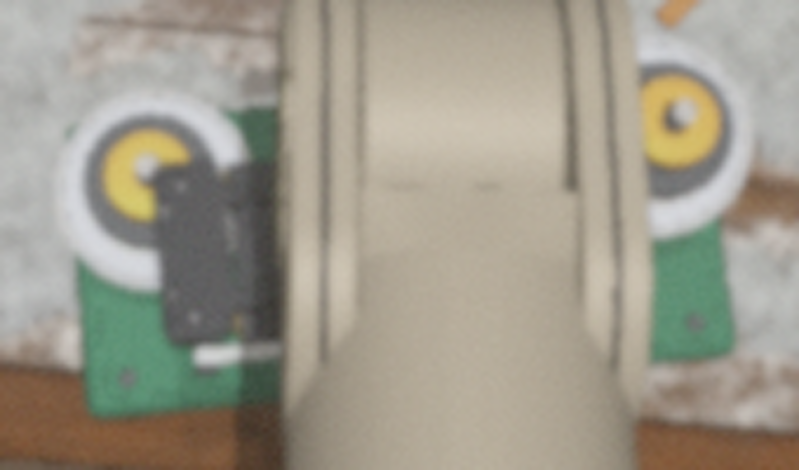

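```bash
python3 to.py 0.436 -0.0128 0.115
```

```text
t 16.575 pos [ 0.4628 -0.0192  0.2024] f [0.1189 0.0802 0.5733] w 0.060679327719105634
tool delta [0.011  0.0874 0.0253] rot [-0.023   0.0207 -0.0101]
```

arm_command:
  deltas: [0.011,0,0.025,0,0,0,0.011,0.03,0.025,0,0,0,0.011,0.07,0.025,0,0,0,0.011,0.087,0.025,0,0,0,0.011,0.087,0.025,0,0,0]

```text
time: 17.2
ee_pos: [0.4354, -0.0131, 0.1146]
eef_rot: [-0.454, -0.541, 0.542, 0.455]
ft_force: [-0.5, -0.2, 0.4]
width: 0.0609
```

```bash
python3 to.py 0.436 -0.0128 0.07; python3 - <<'E'
from h import *
a=r.camera('side');b=r.camera('top')
s=cv2.resize(a['image'][205:305,205:305],None,fx=5,fy=5,interpolation=cv2.INTER_CUBIC)
save({'image':s},'c18s')
E
```

```text
t 17.2 pos [ 0.4354 -0.0131  0.1146] f [-0.507  -0.2102  0.4472] w 0.060890525876493524
tool delta [ 0.0002  0.0446 -0.0007] rot [-0.1428 -0.0189 -0.0183]
```

View pics/c18s.png

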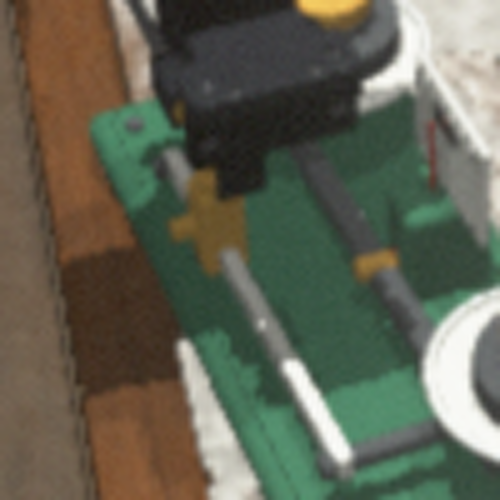

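```bash
cat > pf.py <<'E'
from h import *
C=np.array([.4436,-.0571,.05]);j=np.array([-.174,.985,0]);n=np.array([.985,.174,0]);k=np.array([0,0,1.])
def pt(p,du,dn,h,t,zp=.09):  # along bar du, depth dn, height h over bar line; tilt about x at height zp (pivot)
    y=p+du; z=.05+h-zp
    # positive tilt: left (+y) up
    Y=y*np.cos(t)-z*np.sin(t); Z=zp+y*np.sin(t)+z*np.cos(t)
    return C*[1,1,0]+j*Y+n*dn+k*Z
def box(p,a,t):
    return [proj(a,pt(p,du,dn,h,t)) for du in(-.012,.012) for dn in(-.011,.011) for h in(-.009,.037)]+[proj(a,pt(p,.0095*np.cos(q),.0095*np.sin(q),h,t)) for q in np.linspace(0,6.28,20) for h in(.037,.045)]
if __name__=='__main__':
    a=r.camera('side');im=a['image']
    h=cv2.cvtColor(im,cv2.COLOR_RGB2HSV);m=(h[...,0]>12)&(h[...,0]<32)&(h[...,1]>120)&(h[...,2]>50)
    m[:238]=0;m[262:]=0;m[:,:236]=0;m[:,262:]=0
    q=np.argwhere(m);print('yellow rows',q[:,0].min(),q[:,0].max(),'cols',q[:,1].min(),q[:,1].max(),q.mean(0),len(q))
    for p in(.040,.045,.05,.055):
        u=np.array(box(p,a,-.085));print(p,'rows',u[:,1].min(),u[:,1].max(),'cols',u[:,0].min(),u[:,0].max())
E
python3 pf.py
```

```text
yellow rows 238 258 cols 239 253 [247.85628743 246.65269461] 167
0.04 rows 238.86384856487666 263.2744183998181 cols 242.94236954490555 256.47669684524357
0.045 rows 237.63095434504078 261.98040863381 cols 242.2570652027507 255.75956062446267
0.05 rows 236.4055266271985 260.6941576294524 cols 241.57590121958935 255.046702500565
0.055 rows 235.18749778954776 259.41559581410587 cols 240.8988401866173 254.33808430573012
```

arm_command:
  deltas: [0.004,0,0,0,0,0,0.004,0.015,0,0,0,0,0.004,0.03,0,0,0,0,0.004,0.04,0,0,0,0,0.004,0.043,0,0,0,0,0.004,0.043,0,0,0,0]

```text
time: 18.1
ee_pos: [0.4355, -0.0092, 0.0724]
eef_rot: [-0.455, -0.541, 0.542, 0.455]
ft_force: [0.4, 0.5, 0.2]
width: 0.0611
```

```bash
python3 to.py 0.436 -0.0128 0.07; python3 - <<'E'
from h import *
a=r.camera('side')
s=cv2.resize(a['image'][205:305,205:305],None,fx=5,fy=5,interpolation=cv2.INTER_CUBIC)
save({'image':s},'c19s')
E
```

```text
t 18.1 pos [ 0.4355 -0.0092  0.0724] f [0.3763 0.5431 0.168 ] w 0.06107357320324771
tool delta [-0.0036  0.0024  0.0001] rot [-0.0192 -0.0393 -0.0041]
```

View pics/c19s.png

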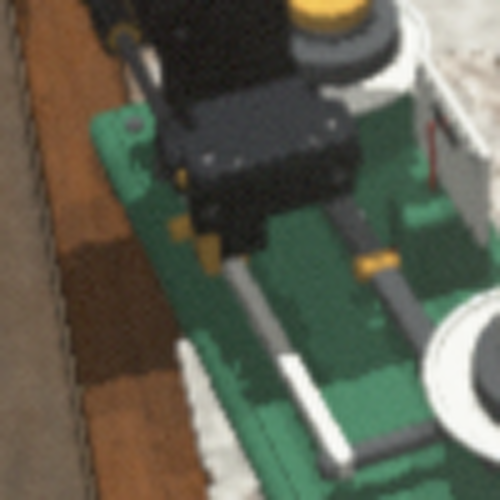

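arm_command:
  deltas: [-0.006,0,0,0,0,0,-0.012,0,0,0,0,0,-0.018,0,0,0,0,0,-0.024,0,0,0,0,0,-0.03,0,0,0,0,0,-0.035,0,0,0,0,0,-0.04,0,0,0,0,0,-0.04,0,0,0,0,0]

```text
time: 19.15
ee_pos: [0.4424, -0.0491, 0.0725]
eef_rot: [-0.455, -0.541, 0.542, 0.455]
ft_force: [0.8, 0.0, 0.2]
width: 0.0612
```

```bash
python3 to.py; cat > tilt.py <<'E'
import sys
from h import *
from trk import match
N=int(sys.argv[2]) if len(sys.argv)>2 else 6
ref=cv2.cvtColor(cv2.imread('pics/s0.png'),cv2.COLOR_BGR2RGB) # tilt + stop
ims=[r.camera('side')['image'] for i in range(N)]
im=np.mean(ims,0).astype(np.uint8)
np.save('im_'+sys.argv[1]+'.npy',im)
cv2.imwrite('pics/'+sys.argv[1]+'.png',cv2.cvtColor(cv2.resize(im[170:330,205:345],None,fx=3.6,fy=3.6,interpolation=cv2.INTER_CUBIC),cv2.COLOR_RGB2BGR))
# pan b: foot + pan front part (rows 283-306)
print('t',r.read_state()['time'],'pan b d',np.round(match(ref,im,(288,310,290,338),11),2),' bar right end',np.round(match(ref,im,(292,308,265,280),11),2))
E
python3 tilt.py d1 2
```

```text
t 19.15 pos [ 0.4424 -0.0491  0.0725] f [0.774  0.0068 0.1985] w 0.061190879310868175
t 19.25 pan b d [-5.83  0.17  0.98]  bar right end [-4.17  0.    0.92]
```

View pics/d1.png

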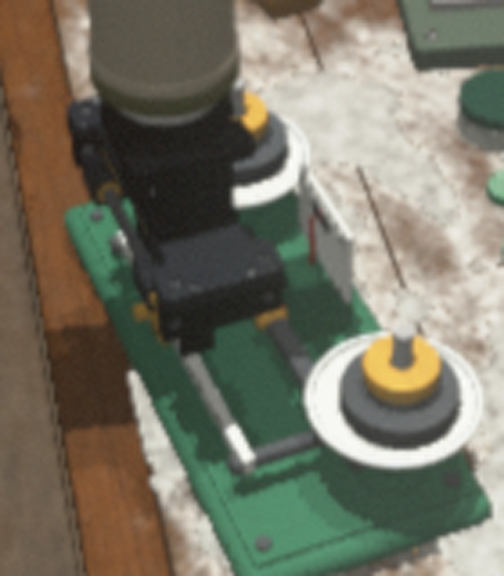

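arm_command:
  deltas: [0.006,0,0,0,0,0,0.012,0,0,0,0,0,0.012,0,0,0,0,0,0.012,0,0,0,0,0,0.012,0,0,0,0,0,0.012,0,0,0,0,0,0.012,0,0,0,0,0,0.012,0,0,0,0,0]

```text
time: 20.25
ee_pos: [0.4404, -0.0368, 0.0725]
eef_rot: [0.455, 0.542, -0.542, -0.455]
ft_force: [-0.5, -0.1, 0.2]
width: 0.0608
```

```bash
python3 tilt.py d2 8; python3 - <<'E'
from pf import *
a=r.camera('side')
for t in(.085,.04,0,-.04,-.085):
    print(t,'pan b front row',proj(a,C*[1,1,0]+n*.088-j*.13+n*-.03+j*-.03+k*(.085-.13*t)),'bar end',proj(a,pt(-.112,0,0,0,t)),'needle?')
E
```

```text
t 20.65 pan b d [-5.17  0.17  0.98]  bar right end [-4.   -0.17  0.95]
0.085 pan b front row [306.89616232 301.35318017] bar end [272.53710601 301.9054534 ] needle?
0.04 pan b front row [306.98071805 299.56358744] bar end [272.86366176 301.157393  ] needle?
0 pan b front row [307.05637378 297.96236018] bar end [273.12409939 300.40242402] needle?
-0.04 pan b front row [307.13249999 296.35117528] bar end [273.35564744 299.56319491] needle?
-0.085 pan b front row [307.21870984 294.52657371] bar end [273.58069809 298.5191564 ] needle?
```

View pics/d2.png

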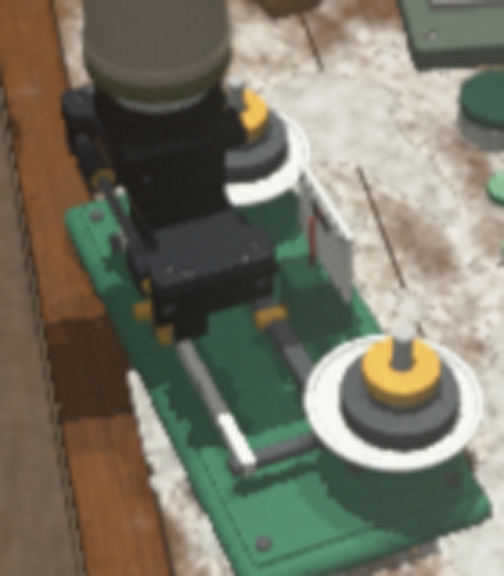

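arm_command:
  deltas: [-0.008,0,0,0,0,0,-0.014,0,0,0,0,0,-0.02,0,0,0,0,0,-0.026,0,0,0,0,0,-0.03,0,0,0,0,0,-0.0325,0,0,0,0,0,-0.0325,0,0,0,0,0]

```text
time: 21.58
ee_pos: [0.446, -0.069, 0.0725]
eef_rot: [-0.455, -0.541, 0.542, 0.455]
ft_force: [-0.4, 0.1, -0.5]
width: 0.0609
```

```bash
python3 to.py
```

```text
t 21.575 pos [ 0.446  -0.069   0.0725] f [-0.3545  0.0555 -0.549 ] w 0.060948196286569105
```

arm_command:
  deltas: [0.006,0,0,0,0,0,0.012,0,0,0,0,0,0.012,0,0,0,0,0,0.012,0,0,0,0,0,0.012,0,0,0,0,0,0.012,0,0,0,0,0,0.012,0,0,0,0,0,0.012,0,0,0,0,0]

```text
time: 22.58
ee_pos: [0.4439, -0.057, 0.0725]
eef_rot: [0.455, 0.542, -0.542, -0.455]
ft_force: [0.2, 0.1, -0.2]
width: 0.061
```

```bash
python3 tilt.py d3 8
```

```text
t 22.975 pan b d [-3.67  0.    0.99]  bar right end [-1.67  0.5   0.89]
```

View pics/d3.png

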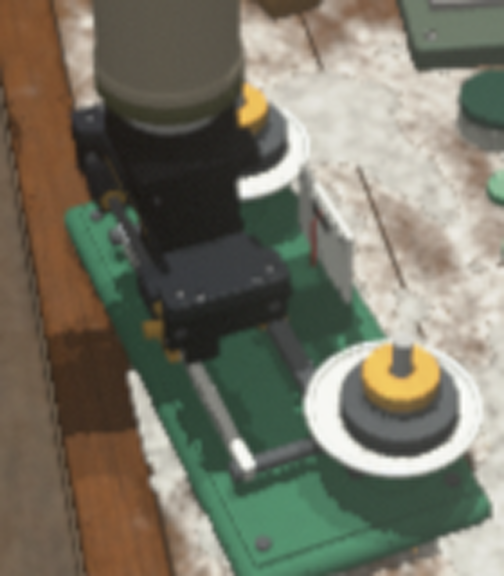

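arm_command:
  deltas: [0,-0.02,0,0,0,0,0,-0.05,0,0,0,0,0,-0.1,0,0,0,0,-0.06,-0.16,0,0,0,0,-0.12,-0.2,0,0,0,0,-0.2,-0.2,0,0,0,0,-0.25,-0.2,0,0,0,0,-0.25,-0.2,0,0,0,0]

```text
time: 23.98
ee_pos: [0.4868, -0.3065, 0.2729]
eef_rot: [-0.456, -0.541, 0.541, 0.455]
ft_force: [0.9, 0.2, 0.9]
width: 0.0615
```

```bash
python3 to.py; python3 tilt.py d4 10; python3 - <<'E'
from h import *
np.set_printoptions(precision=3,suppress=True)
s0=cv2.cvtColor(cv2.imread('pics/s0.png'),cv2.COLOR_BGR2GRAY).astype(np.float32)
c=cv2.imread('pics/c17s.png');c=cv2.resize(c,(140,160),interpolation=cv2.INTER_AREA)
c17=np.zeros((420,560),np.float32);c17[170:330,210:350]=cv2.cvtColor(c,cv2.COLOR_BGR2GRAY)
I={'c17':c17}
for k in('d2','d3','d4'): I[k]=cv2.cvtColor(np.load('im_'+k+'.npy'),cv2.COLOR_RGB2GRAY).astype(np.float32)
def ecc(ref,im,box,init):
    r0,r1,c0,c1=box
    W=np.array([[1,0,c0],[0,1,r0+init]],np.float32)
    try:
        cc,W=cv2.findTransformECC(cv2.GaussianBlur(ref,(0,0),.8)[r0:r1,c0:c1],cv2.GaussianBlur(im,(0,0),.8),W,cv2.MOTION_TRANSLATION,(3,200,1e-5))
        return W[1,2]-r0,W[0,2]-c0,cc
    except cv2.error as e: return (np.nan,)*3
for k,im in I.items():
    for box in((288,310,290,338),(274,306,288,340),(280,306,286,342)):
        print(k,box,np.array([ecc(s0,im,box,g) for g in(-4,)])[0])
b=r.camera('top')
save({'image':cv2.resize(b['image'][200:300,225:395],None,fx=4.7,fy=4.7,interpolation=cv2.INTER_CUBIC)},'d4t')
E
```

```text
t 23.975 pos [ 0.4868 -0.3065  0.2729] f [0.9084 0.2053 0.9088] w 0.06145986392630174
t 24.475 pan b d [-3.67  0.    0.92]  bar right end [-3.17 -0.17  0.9 ]
c17 (288, 310, 290, 338) [-6.681  0.132  0.977]
c17 (274, 306, 288, 340) [-6.475  0.34   0.936]
c17 (280, 306, 286, 342) [-6.581  0.354  0.947]
d2 (288, 310, 290, 338) [-5.22   0.114  0.986]
d2 (274, 306, 288, 340) [-5.043  0.264  0.942]
d2 (280, 306, 286, 342) [-5.133  0.329  0.952]
d3 (288, 310, 290, 338) [-3.648  0.078  0.99 ]
d3 (274, 306, 288, 340) [-3.454  0.19   0.943]
d3 (280, 306, 286, 342) [-3.555  0.246  0.952]
d4 (288, 310, 290, 338) [-3.684 -0.049  0.918]
d4 (274, 306, 288, 340) [-3.528 -0.248  0.674]
d4 (280, 306, 286, 342) [-3.406  0.048  0.87 ]
```

View pics/d4.png

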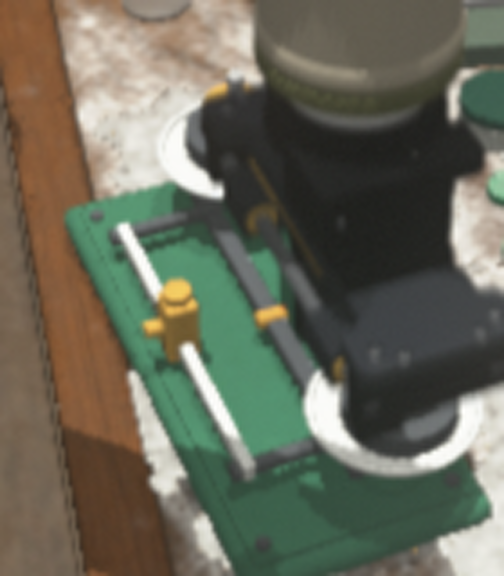

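View pics/d4t.png

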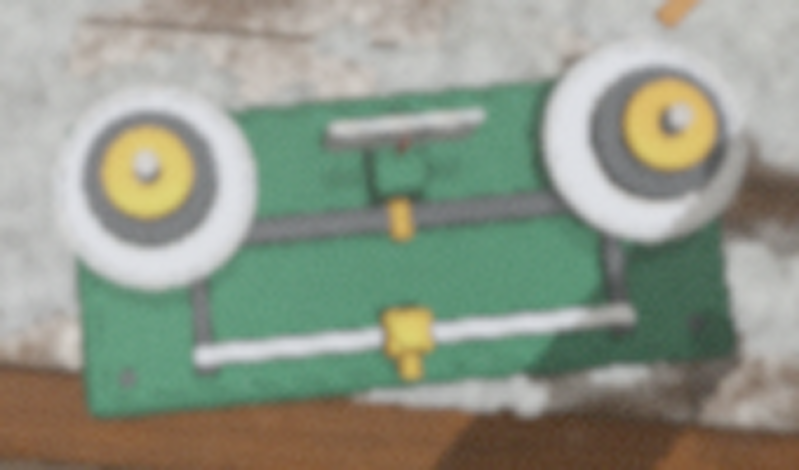

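```bash
python3 to.py 0.4439 -0.057 0.125; python3 to.py 0.4439 -0.057 0.0725
```

```text
t 24.525 pos [ 0.4874 -0.3024  0.2727] f [-0.352   0.3932 -0.964 ] w 0.06074407154664106
tool delta [0.2492 0.1478 0.0002] rot [0.0373 0.0369 0.0222]
t 24.525 pos [ 0.4874 -0.3024  0.2727] f [-0.352   0.3932 -0.964 ] w 0.06074407154664106
tool delta [0.2492 0.2003 0.0002] rot [0.0373 0.0369 0.0222]
```

arm_command:
  deltas: [0.06,0,0,0,0,0,0.12,0,0,0,0,0,0.18,0.03,0,0,0,0,0.249,0.08,0,0,0,0,0.249,0.13,0,0,0,0,0.249,0.148,0,0,0,0,0.249,0.148,0,0,0,0]

```text
time: 25.4
ee_pos: [0.4429, -0.0576, 0.1235]
eef_rot: [-0.454, -0.541, 0.543, 0.455]
ft_force: [0.1, -1.5, 0.3]
width: 0.0608
```

```bash
python3 to.py 0.4439 -0.057 0.0725
```

```text
t 25.4 pos [ 0.4429 -0.0576  0.1235] f [ 0.1456 -1.5078  0.2819] w 0.060829821575839806
tool delta [ 0.0004  0.051  -0.0013] rot [-0.1658  0.0208  0.0051]
```

arm_command:
  deltas: [0.001,0,0,0,0,0,0.001,0.02,0,0,0,0,0.001,0.04,0,0,0,0,0.001,0.051,0,0,0,0,0.001,0.051,0,0,0,0,0.001,0.051,0,0,0,0]

```text
time: 26.15
ee_pos: [0.4446, -0.057, 0.0745]
eef_rot: [0.455, 0.542, -0.541, -0.454]
ft_force: [0.7, -0.1, 0.6]
width: 0.0609
```

```bash
python3 to.py 0.4466 -0.0723 0.0725; python3 tilt.py d5 3
```

```text
t 26.15 pos [ 0.4446 -0.057   0.0745] f [ 0.6881 -0.1012  0.5874] w 0.060898540222564086
tool delta [-0.0154  0.002   0.0007] rot [ 0.079  -0.0364 -0.0007]
t 26.3 pan b d [-3.67  0.    0.99]  bar right end [-1.67  0.5   0.88]
```

arm_command:
  deltas: [-0.005,0.001,0,0,0,0,-0.009,0.002,0,0,0,0,-0.012,0.002,0,0,0,0,-0.014,0.002,0,0,0,0,-0.0155,0.002,0,0,0,0,-0.0155,0.002,0,0,0,0,-0.0155,0.002,0,0,0,0]

```text
time: 27.18
ee_pos: [0.4466, -0.0722, 0.0715]
eef_rot: [0.455, 0.542, -0.542, -0.455]
ft_force: [0.6, 0.1, 0.4]
width: 0.0609
```

```bash
python3 to.py
```

```text
t 27.175 pos [ 0.4466 -0.0722  0.0715] f [0.5612 0.0594 0.4336] w 0.06085998379103865
```

arm_command:
  deltas: [0.006,0,0,0,0,0,0.012,0,0,0,0,0,0.012,0,0,0,0,0,0.012,0,0,0,0,0,0.012,0,0,0,0,0,0.012,0,0,0,0,0,0.012,0,0,0,0,0,0.012,0,0,0,0,0]

```text
time: 28.18
ee_pos: [0.4445, -0.0604, 0.0715]
eef_rot: [0.455, 0.542, -0.542, -0.455]
ft_force: [-0.1, 0.4, 0.7]
width: 0.0611
```

```bash
cat > ecc.py <<'E'
import sys
from h import *
np.set_printoptions(precision=3,suppress=True)
s0=cv2.cvtColor(cv2.imread('pics/s0.png'),cv2.COLOR_BGR2GRAY).astype(np.float32)
def ecc(ref,im,box,init):
    r0,r1,c0,c1=box
    W=np.array([[1,0,c0],[0,1,r0+init]],np.float32)
    cc,W=cv2.findTransformECC(cv2.GaussianBlur(ref,(0,0),.8)[r0:r1,c0:c1],cv2.GaussianBlur(im,(0,0),.8),W,cv2.MOTION_TRANSLATION,(3,200,1e-5))
    return W[1,2]-r0,W[0,2]-c0,cc
ims=[r.camera('side')['image'] for i in range(8)]
g=[cv2.cvtColor(i,cv2.COLOR_RGB2GRAY).astype(np.float32) for i in ims]
v=np.array([ecc(s0,x,(288,310,290,338),-3.5) for x in g]);print('single',v[:,0],'mean',v.mean(0),'tilt est(mid 3.38, 6.75/.17)',.085-(-v[:,0].mean())/6.75*.17, r.read_state()['time'])
np.save('im_'+sys.argv[1]+'.npy',np.mean(ims,0).astype(np.uint8))
E
python3 ecc.py d6
```

```text
single [-3.392 -3.385 -3.405 -3.394 -3.392 -3.402 -3.394 -3.398] mean [-3.395  0.039  0.992] tilt est(mid 3.38, 6.75/.17) -0.0005114011411313651 28.575
```

arm_command:
  deltas: [0,-0.02,0,0,0,0,0,-0.06,0,0,0,0,0,-0.11,0,0,0,0,0,-0.16,0,0,0,0,0.06,-0.2,0,0,0,0,0.12,-0.2,0,0,0,0,0.18,-0.2,0,0,0,0,0.24,-0.2,0,0,0,0]

```text
time: 29.58
ee_pos: [0.4025, 0.1772, 0.2719]
eef_rot: [0.455, 0.542, -0.541, -0.455]
ft_force: [2.2, 0.1, -0.8]
width: 0.0605
```

arm_command:
  deltas: [0.06,0,0,0,0,0,0.12,0,0,0,0,0,0.18,0,0,0,0,0,0.24,0,0,0,0,0,0.28,0,0,0,0,0,0.28,0,0,0,0,0]

```text
time: 30.32
ee_pos: [0.3525, 0.4539, 0.2705]
eef_rot: [-0.453, -0.542, 0.543, 0.454]
ft_force: [0.1, -0.8, -0.0]
width: 0.0607
```

```bash
python3 to.py; python3 ecc.py d7; python3 - <<'E'
from h import *
im=np.load('im_d7.npy');save({'image':cv2.resize(im[160:330,205:345],None,fx=3.5,fy=3.5,interpolation=cv2.INTER_CUBIC)},'d7')
b=r.camera('top');save({'image':cv2.resize(b['image'][195:295,130:400],None,fx=2.9,fy=2.9,interpolation=cv2.INTER_CUBIC)},'d7t')
E
```

```text
t 30.325 pos [0.3525 0.4539 0.2705] f [ 0.1334 -0.8193 -0.0125] w 0.060721046444306676
single [-3.395 -3.391 -3.398 -3.41  -3.401 -3.391 -3.4   -3.395] mean [-3.398  0.008  0.993] tilt est(mid 3.38, 6.75/.17) -0.000569814046223957 30.725
```

View pics/d7.png

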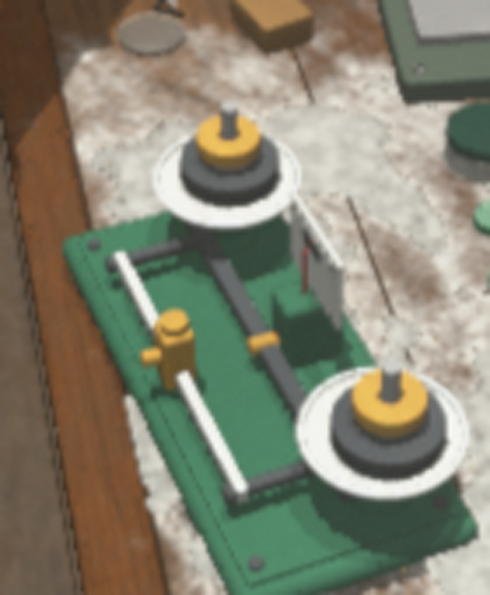

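View pics/d7t.png

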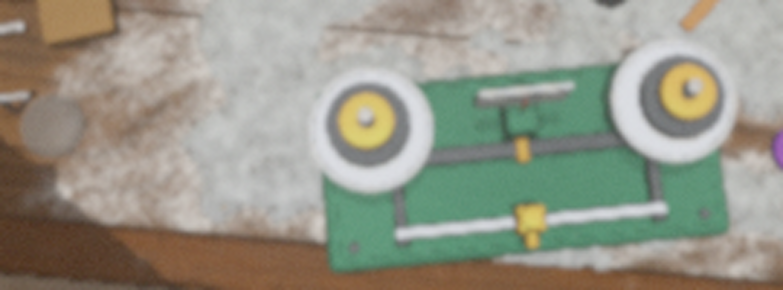

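```bash
python3 - <<'E'
from h import *
from trk import match
import pf
s0=cv2.cvtColor(cv2.imread('pics/s0.png'),cv2.COLOR_BGR2RGB);im=np.load('im_d7.npy')
print('pan a',match(s0,im,(206,224,250,288)),match(s0,im,(202,222,250,290)))
print('ring a vs b projected', )
a=r.camera('side')
c=pf.C*[1,1,0]+pf.n*.088
for t in(.085,0,-.085):print(t,proj(a,c+pf.j*.13-pf.n*.03-pf.j*.03+pf.k*(.085+.13*t))[1])
rg=r.boxes_of(a,'ring_1')
print([(np.round(x['centre'],1),round(x['conf'],2)) for x in rg])
# expected centre of visible ring when home, z mid ring = .085+.026+.0065
print('exp a home',proj(a,(.5095,.0895,.1175)),'b home',proj(a,(.555,-.173,.1175)))
E
```

```text
pan a (3.333333333333334, 0.0, 0.9684270024299622) (3.166666666666666, 0.0, 0.9621455669403076)
ring a vs b projected
0.085 217.93060674814345
0 221.31599725764258
-0.085 224.66328564208916
[(array([354.5, 319.3]), 0.76), (array([278. , 358.1]), 0.67), (array([202.3, 271.8]), 0.55), (array([275.4, 315.4]), 0.53)]
exp a home [270.414702   199.90419836] b home [315.96687964 274.50658651]
```

Pan a has dropped 3.2–3.3 px against 3.4 expected for level, which agrees with pan b. Ring a shows where a ring fully home should. I'm handing the job in.

```bash
python3 -c "
from bench import r
print(r.close_job())"
```

```text
the job is handed in; nothing more can be done
None
```

I moved the upper ring from the right carrier to the left one, so each now bears one ring. I then slid the poise in from the left end until the beam levelled, and handed the job in at about 31 s of the 70 s.

- **Ring lift:** while coming off, the ring rubbed on its pin and briefly carried the right pan up. A small sideways correction freed it.
- **Threading:** the ring went down the left pin on the first try, with no feeling about needed. The pan stayed still until the ring met the shoulder, then followed it down. I released it there.
- **Ring home:** the picture puts the left ring about where a fully home ring should show (row 202 against 200 expected; the right one 275 against 274.5).
- **Beam level:** measured from the right pan's height between its two stops, the tilt reads about -0.0005 rad. That holds to about 0.001 rad if the stops are symmetric. It did not change after the arm moved away.
- **Left pan:** it dropped 3.2–3.3 px from its upper stop, against 3.4 px expected for level.
- **Poise:** it ended about 3 mm left of the bar's middle, estimated from the finger positions.
- **Disagreement:** the tilt changed about 10 % less per mm of poise travel than you stated. This does not affect the level reading.

The lens and the look-alikes were not touched, and nothing touched the balance when I handed in.

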